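# Hold a short tile flush in its panel under the curing lamp

### The arm

A 6-joint arm with a two-finger parallel gripper is mounted at the origin on the work surface. World frame = base frame: x ahead of the robot, y to its left, z up, the work surface at z = 0. Lengths are in mm, angles in rad, forces in N, time in s.
With the tool pointing down it reaches from about 275 to 975 mm from the base axis. Payload 8.4 kg.
Tool frame: the origin (TCP) lies between the finger pads; the fingertips stand 8 mm ahead of it and the grasp point (between the pads) lies 11 mm behind it (manip.nose_length is the distance from the TCP to the fingertips, in mm); z points along the fingers, y is the direction in which the jaws open and shut (so a half turn about z gives the same grasp; the last joint's range is limited). The gripper opens to 92 mm and grips with 3 to 60 N. Pads are 20 mm wide; open, the fingers measure 128 mm over their backs; the gripper's body (75 mm by 189 mm) begins 69 mm behind the grasp point.
Start: joints at [-1.192, 0.353, 1.633, -0, 1.155, -0.002], TCP at [232.288, -580.233, 222.583] pointing down, gripper open.
Joint ranges: [-2.63, 2.63], [-0.92, 2.1], [0.06, 2.66], [-1.3, 4.44], [0, 2.69], [-3.02, 3.02]. Speed limits (rad/s): [2.22, 2.22, 2.79, 3.14, 3.14, 3.14].

### API

Orientations are given as a unit quaternion [w, x, y, z].
In Python, from workcell import manip, camera, camera_params, ticket gives the robot as it stands.
- The arm moves only by the tool send_rows, never from a script. Its argument "rows" is a list of rows, each an object of numbers: "dx", "dy", "dz": the shift along the tool's x, y, z in mm; "yaw": the turn about the tool's z in rad; "jaw": the finger opening in mm, from 0 to 91.9. A call has 1 to 12 rows; each row shifts and turns the pose as measured when the row begins, along the tool's axes as they then stand; what a row does not reach is not made up. A row lasts 1/12 s, in which the tool goes at most 41.7 mm and 7.16 degrees, less where a joint would pass 70% of its speed; a pose out of reach is approached as far as the arm can. A call is refused whole if a number of a shift passes 41.7 or a number of a turn 0.125, either way. A call with a gripper value outside its range is refused whole. The fingers move at their own pace and stop on an object; "force" is the grip in N (left out, the last holds). Time passes only in rows, so rows that do not move let the fingers close. It gives the time, the measured TCP pose, the force and the opening at its end, in the units of the state.
- manip.sense(): the state, without advancing time (a new reading comes with each control period).
- camera(name): name is "scene" or "top"; returns the picture (384x512x3 uint8, red, green, blue); there is no depth.
- camera_params(name): a dict with "intrinsics" (3x3 intrinsics, pixels), "k1" (the pictures are not rectified: a ray, as slopes to the right and down, at radius r is drawn at 1 + k1 r^2 times it, then the intrinsics apply), "rvec" (rotation vector, rad) and "tvec" (3), from world to camera coordinates, as OpenCV has them. Camera axes: x right, y down, z forward; pixel columns grow to the right and rows downward; lengths in mm; the calibration is good to about 2 mm. A picture is of the moment at which its call begins. camera_params takes no time and is no camera call.
- ticket.job_done(): hands the job in, once; it reports no verdict.
The state is a dict: "t": time; "joint_pos": joint angles; "qvel": joint speeds; "effort": joint torques, N m; "ee_pos": TCP position; "orientation": TCP orientation; "wrist_force": force on the tool from outside, world axes, zero at the start; "ft_torque": the same for the moment, N m; "width": finger opening in mm.
Only numpy, scipy, OpenCV 4.12 (cv2) and the standard library are available. Lean on these libraries where they do the work, as an engineer would, in place of code of your own. Each camera call takes 0.05 s, during which the arm holds its last target.

### The job

Turn the curing lamp's rotary switch fully to on. Then take the wooden spacer, stand it right down in the one bay of the tile panel whose open gap (between the tile and the frame rail nearest the robot) is wide enough for it, and push with it so that this tile slides away from the robot until it lies flush against the far rail. Finish still holding the spacer in the gripper and still pressing the tile firmly flush with it; do not let go, and leave the switch on and the other two tiles and the wares around as they are.

Things in the scene. Friction and masses are not known exactly. Their poses are not given: they have to be found in the camera images.
- panel: Flat tile panel, wooden frame on a plywood board, fixed; 154 (x) x 292 (y) x 24 mm high. Origin: centre of its underside; x points away from the robot, y along the row of bays, z up. Board 8 mm thick (tiles lie at 8 mm), rails 16 mm higher. Three bays, each 122 mm in x (inner rail faces at x = -61 and +61 mm) and 80 mm in y, centred at y = -90, 0, +90 mm, 10 mm dividers between.
- tile_short: Loose white tile with blue decoration, 94 (x) x 76 x 12 mm thick, 0.19 kg, in one of the bays. Origin: on the underside at the middle of its FAR edge; the tile reaches from x = 0 to -94 mm, y +-38 mm. Starts 4 to 8 mm short of the far rail, leaving a gap of 20 to 24 mm at the near rail, the only one wide enough for the spacer.
- tile_mid: Like the short tile but 110 mm long, 0.225 kg; origin likewise at the middle of the far edge. Its near gap (4 to 8 mm) is too narrow. To be left in place.
- tile_long: Like the short tile but 112 mm long, 0.23 kg; origin likewise at the middle of the far edge. Its near gap (2 to 6 mm) is too narrow. To be left in place.
- spacer: Light beech block, 14 mm thick (x) x 50 mm wide (y) x 62 mm high (z), about 0.06 kg, loose, standing upright on its 14 x 50 mm foot on the table. Origin: centre of its underside. It can be gripped from above across the 14 mm or the 50 mm.
- isolator_grip (a point): Point to pinch on the rotary switch's handle: on the turning axis (vertical), 10 mm below the top of the handle bar. The black bar is 58 mm long (along this point's x), 14 mm thick (along its y), 28 mm high; below it (8 mm clear) is a fixed grey box 96 x 96 x 50 mm high. The point turns with the handle.
- isolator (a joint): Rotary switch, rad: 0 = off stop, 1.3 = on stop; grows as the handle is turned clockwise seen from above. It starts within 0.1 of off and stays where it is left (friction torque 0.06 N m).
- vase: Blue vase, 84 mm across, 135 mm high, loose, beyond the panel; origin under its centre. Bystander.
- brass_pot: Lidded brass pot, 80 mm across, 76 mm high, loose, beyond the panel; origin under its centre. Bystander.
- tea_bowl: White tea bowl, 76 mm across, 45 mm high, loose, between the robot and the panel; origin under its centre. Bystander.
There are look-alikes about, which are no part of the job. Of the things shaped like the spacer, the beech one is meant.

How it is judged (in metres and radians):
On the way, in this order (a step that is already met when the one before it is completed fails the run):
1. the rotary switch is turned to on (value of joint isolator above 1.15 rad), for 0.2 s.
2. the spacer stands right down in the gap of the short tile (x of spacer in the frame of tile_short below -0.0985 m and y of spacer in the frame of tile_short between -0.03 and 0.03 m and x of spacer in the frame of panel above -0.061 m and z of spacer in the frame of panel below 0.014 m and angle between spacer's own z axis and vertical below 0.2 rad), for 0.1 s.
At the end, for the whole second after the job is handed in: Switch on (over 1.15 rad); spacer upright (0.2 rad) and at rest in the short tile's near gap, foot within 6 mm of the board, held by the fingers; short tile flat, within 1.7 mm of the far rail and square to it (0.03 rad), pressed by the spacer with over 3 N (all of step 2 and value of joint isolator above 1.15 rad and x of tile_short in the frame of panel above 0.0593 m and angle between the x axis of tile_short and the x axis of panel, either way round below 0.03 rad and z of tile_short in the frame of panel below 0.0105 m and angle between tile_short's own z axis and vertical below 0.04 rad and contact force between spacer and tile_short above 3 N and contact force between the fingers and spacer above 2 N and linear speed of spacer below 0.01 m/s); the arm keeps its last pose, push and grip.
It fails at once if another tile was shifted (over 8 mm) (distance of any of tile_mid, tile_long from where it was at the start of the episode above 0.008 m).
It fails at once if a bystander was shifted (over 30 mm) or tipped (distance of any of vase, brass_pot, tea_bowl from where it was at the start of the episode above 0.03 m or angle between any of vase, brass_pot, tea_bowl's own z axis and vertical above 0.4 rad).
It also fails if it takes over 64 s, if anything falls off the work surface, if the arm or the gripper's body presses on something with over 40 N, if the wrist force passes 120 N, or if a joint passes its speed limit or range.

## Working session

There is one attempt and no reset: what is moved stays moved. The work goes in short steps, Python scripts to look and compute and a tool call to move; the robot and the scene stay as the last step left them, time stands still between calls to the robot, and variables do not carry over. Pictures are saved under pics/ and viewed, and the job is handed in when it is done.

Besides the shell and the picture viewer there is one more tool, called in YAML: its name, and indented under it one key for each argument. send_rows: Moves the arm, as the interface text tells. Its arguments: {"type":"object","properties":{"rows":{"type":"array"},"force":{"type":"number"}},"required":["rows"]}

```bash
mkdir -p pics; ls
python3 - <<'E'
from workcell import manip, camera, camera_params
import cv2
print(manip.sense())
for n in ("scene","top"):
    im=camera(n); cv2.imwrite(f"pics/{n}0.png",im[:,:,::-1]); p=camera_params(n); print(n,p)
E
```

```text
pics
{'t': 0.0, 'joint_pos': array([-1.19238013e+00,  3.53600780e-01,  1.63414094e+00,  8.64778560e-06,
        1.15522569e+00, -2.39216914e-03]), 'qvel': array([ 0.00087089, -0.00023915,  0.00136435, -0.00025023, -0.00160795,
        0.00115541]), 'effort': array([-1.02872822e-03, -5.93841720e+01, -3.34217298e+01,  6.93671359e-02,
        2.31308100e-02, -6.99649490e-05]), 'ee_pos': array([ 232.11754803, -579.76218913,  221.89037341]), 'orientation': array([-6.76002911e-04,  9.81927920e-01,  1.89254029e-01, -1.24590102e-04]), 'wrist_force': array([-0.28739567,  0.56864833,  0.24853926]), 'ft_torque': array([-0.05410356, -0.02466989,  0.00528085]), 'width': 92.02039474874641}
scene {'intrinsics': array([[485.37243787,   0.        , 253.92967428],
       [  0.        , 485.37243787, 192.40310817],
       [  0.        ,   0.        ,   1.        ]]), 'k1': -0.040937439095062526, 'rvec': array([ 1.74610858,  1.51235228, -0.77957617]), 'tvec': array([ -84.01014083, -283.4374276 , 1866.08666678])}
top {'intrinsics': array([[357.74052357,   0.        , 254.74800495],
       [  0.        , 357.74052357, 188.88621512],
       [  0.        ,   0.        ,   1.        ]]), 'k1': -0.092422803936916, 'rvec': array([ 2.12238501, -2.17250113,  0.17408202]), 'tvec': array([ 27.55689049, 596.30840753, 887.75035414])}
```

View pics/scene0.png

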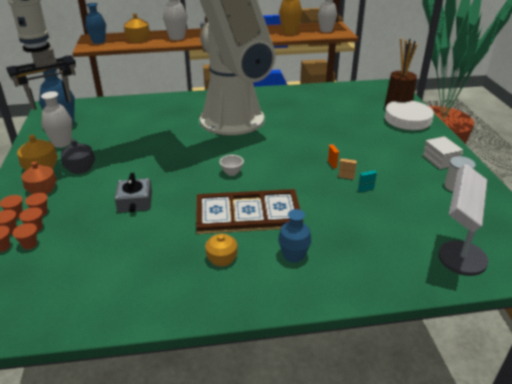

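View pics/top0.png

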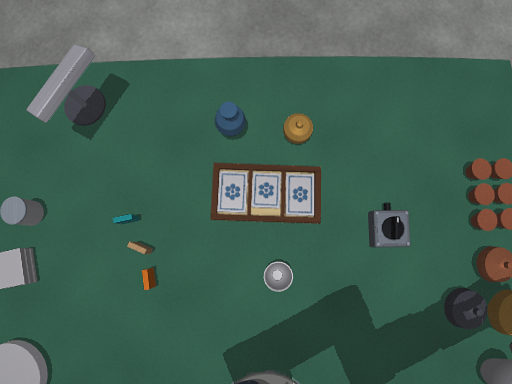

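Both views match: the beech spacer candidate is at top (139,247), with orange (148,279) and teal (123,219) look-alikes. The panel is at (266,193), the switch at (390,228), and the middle bay seems to have the widest near gap (266,211). I'll enlarge these areas.

```bash
cat > h.py <<'E'
import numpy as np, cv2
from workcell import camera_params
def cam(n):
    p=camera_params(n); return p['intrinsics'],p['k1'],cv2.Rodrigues(p['rvec'])[0],p['tvec']
def ray(n,px):
    K,k,R,t=cam(n); u=cv2.undistortPoints(np.array(px,float).reshape(-1,1,2),K,np.array([k,0,0,0,0.])).reshape(-1,2)
    d=np.c_[u,np.ones(len(u))]@R; return -R.T@t,d
def onz(n,px,z):
    o,d=ray(n,px); s=(z-o[2])/d[:,2]; return o+s[:,None]*d
def proj(n,P):
    p=camera_params(n); return cv2.projectPoints(np.array(P,float).reshape(-1,1,3),p['rvec'],p['tvec'],p['intrinsics'],np.array([p['k1'],0,0,0,0.]))[0].reshape(-1,2)
E
python3 - <<'E'
import cv2,numpy as np
a=cv2.imread('pics/top0.png')
def c(x,y,w,h,s): return cv2.resize(a[y:y+h,x:x+w],None,fx=s,fy=s,interpolation=cv2.INTER_CUBIC)
cv2.imwrite('pics/c1.png',c(205,155,125,75,6))
o=np.hstack([c(105,205,60,90,6),c(360,195,60,90,6)]);cv2.imwrite('pics/c2.png',o)
from h import *
K,k,R,t=cam('top');print(-R.T@t);K,k,R,t=cam('scene');print(-R.T@t)
E
```

```text
[456.34096778  25.06728741 967.24781861]
[1677.34610241 -152.99912432  856.02292478]
```

View pics/c1.png

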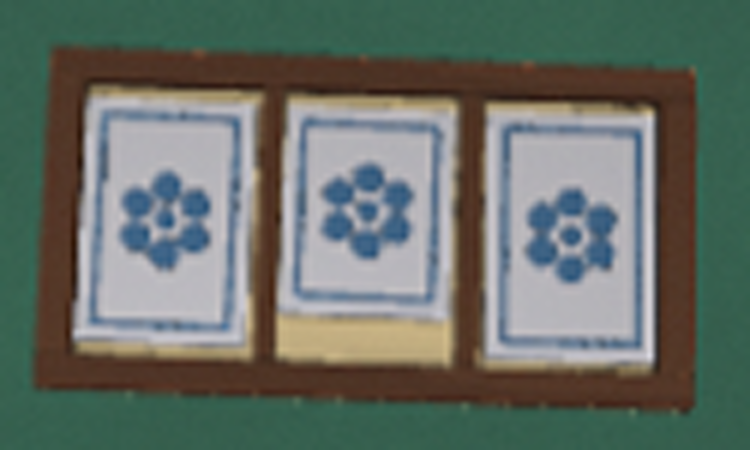

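View pics/c2.png

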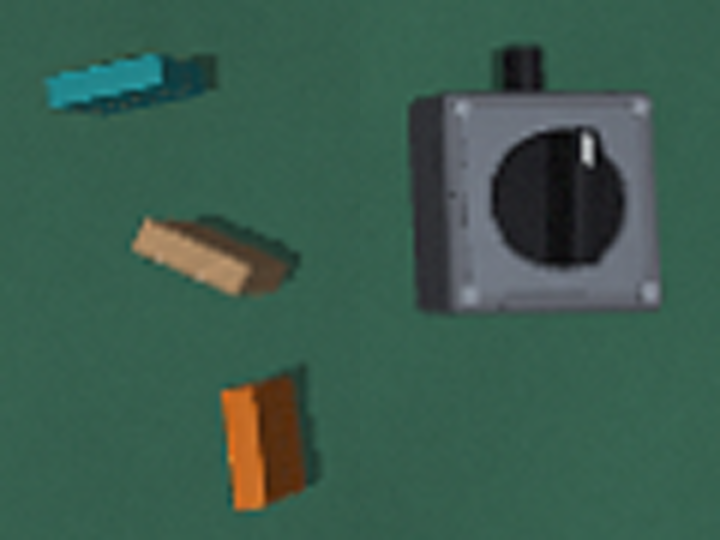

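Run:
```python
import cv2,numpy as np
a=cv2.imread('pics/top0.png')
c=cv2.resize(a[204:254,364:424],None,fx=12,fy=12,interpolation=cv2.INTER_CUBIC)
c=(255*np.clip(c/255.,0,1)**0.45).astype(np.uint8)
cv2.imwrite('pics/c3.png',c)
b=cv2.imread('pics/scene0.png')
c=cv2.resize(b[165:220,105:160],None,fx=10,fy=10,interpolation=cv2.INTER_CUBIC)
c=(255*np.clip(c/255.,0,1)**0.5).astype(np.uint8)
cv2.imwrite('pics/c4.png',c)
```

```text
(no output)
```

View pics/c3.png

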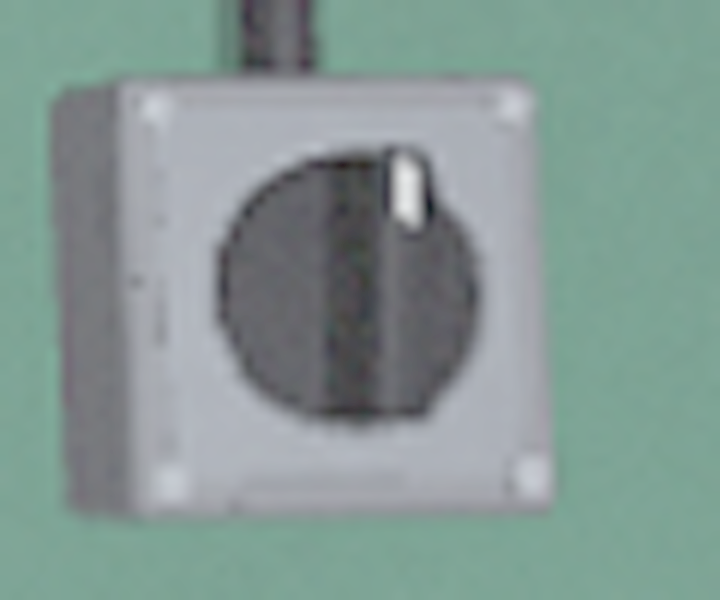

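View pics/c4.png

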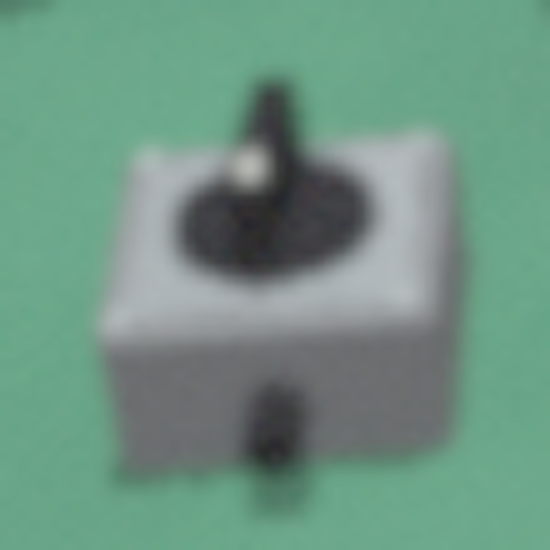

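```bash
cat > m.py <<'E'
import cv2,numpy as np
from h import *
def cr(p,x,y,s): return np.array(p,float)/s+[x,y]-0.5+0.5/s
b=cr([(118,78),(532,78),(552,512),(134,518)],364,204,12)
B=onz('top',b,50);print('box',B.round(1),B.mean(0),[np.linalg.norm(B[i]-B[i-1]).round(1) for i in range(4)])
h=cr([(384,148),(433,150),(436,413),(386,415)],364,204,12)
H=onz('top',h,86);print('bar',H.round(1),H.mean(0),[np.linalg.norm(H[i]-H[i-1]).round(1) for i in range(4)])
a=cv2.imread('pics/top0.png')
d=cv2.cvtColor(a,cv2.COLOR_BGR2HSV)
# beech top
c=cv2.resize(a[235:260,120:158],None,fx=18,fy=18,interpolation=cv2.INTER_CUBIC);cv2.imwrite('pics/c5.png',c)
# panel outer corners, crop c1
p=cr([(54,46),(694,71),(693,409),(36,387)],205,155,6)
P=onz('top',p,24);print('panel',P.round(1),P.mean(0),[np.linalg.norm(P[i]-P[i-1]).round(1) for i in range(4)])
print('ang',np.arctan2(*(P[0]-P[1])[[1,0]])-np.pi/2,np.arctan2(*(P[3]-P[2])[[1,0]])-np.pi/2,np.arctan2(*(P[0]-P[3])[[1,0]]),np.arctan2(*(P[1]-P[2])[[1,0]]))
E
python3 m.py
```

```text
box [[ 533.3 -294.    50. ]
 [ 530.7 -387.1   50. ]
 [ 436.6 -384.1   50. ]
 [ 438.7 -291.1   50. ]] [ 484.8202157  -339.08904284   50.        ] [np.float64(94.7), np.float64(93.1), np.float64(94.2), np.float64(92.9)]
bar [[ 514.  -337.6   86. ]
 [ 513.3 -348.1   86. ]
 [ 458.7 -344.5   86. ]
 [ 458.6 -333.8   86. ]] [ 486.16055123 -341.00359867   86.        ] [np.float64(55.5), np.float64(10.6), np.float64(54.8), np.float64(10.8)]
panel [[ 675.2  122.7   24. ]
 [ 657.5 -165.4   24. ]
 [ 505.5 -157.1   24. ]
 [ 522.1  131.7   24. ]] [590.10986386 -17.02278309  24.        ] [np.float64(153.4), np.float64(288.7), np.float64(152.2), np.float64(289.3)]
ang -0.06153510034680365 -0.05739637905553119 -0.05839865279458675 -0.054126360566559714
```

View pics/c5.png

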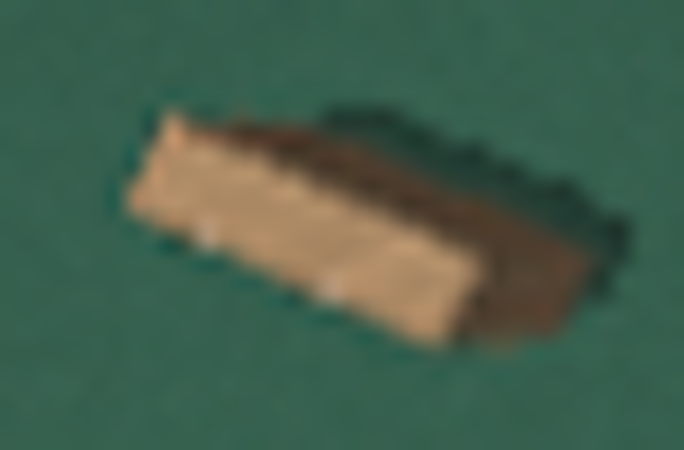

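Spacer top corners in the crop: (172,105), (487,262), (440,350), (125,210). It is the beech block standing between the teal and orange look-alikes, light tan on top with no paint.

```bash
cat >> h.py <<'E'
from workcell import manip
def pose():
    s=manip.sense(); w,x,y,z=s['orientation']; from scipy.spatial.transform import Rotation as Ro
    M=Ro.from_quat([x,y,z,w]).as_matrix(); return s,s['ee_pos'],M
def go(tgt,ang=None):
    s,p,M=pose(); a=np.arctan2(M[1,0],M[0,0])
    print('t %.2f p %s ang %.3f tilt %.3f w %.1f F %s j %s'%(s['t'],p.round(1),a,np.arccos(-M[2,2]),s['width'],s['wrist_force'].round(1),s['joint_pos'].round(2)))
    d=M.T@(np.array(tgt)-p); print('need dx dy dz',d.round(1))
    if ang is not None: 
        print('yaw',round((a-ang+np.pi)%(2*np.pi)-np.pi,3)) 
        c,s_=np.cos(ang),np.sin(ang); D=np.array(tgt)-p; print('after yaw: dx dy dz',np.round([D[0]*c+D[1]*s_, D[0]*s_-D[1]*c,-D[2]],1))
E
python3 - <<'E'
from m import cr
from h import *
s=cr([(172,105),(487,262),(440,350),(125,210)],120,235,18)
S=onz('top',s,62);print('sp',S.round(1),S.mean(0),[np.linalg.norm(S[i]-S[i-1]).round(1) for i in range(4)])
d=S[1]-S[0]+S[2]-S[3];print('long dir',np.arctan2(d[1],d[0]))
print(proj('scene',[S.mean(0)]))
go([485.5,-340.3,140],-0.06)
E
```

```text
box [[ 533.3 -294.    50. ]
 [ 530.7 -387.1   50. ]
 [ 436.6 -384.1   50. ]
 [ 438.7 -291.1   50. ]] [ 484.8202157  -339.08904284   50.        ] [np.float64(94.7), np.float64(93.1), np.float64(94.2), np.float64(92.9)]
bar [[ 514.  -337.6   86. ]
 [ 513.3 -348.1   86. ]
 [ 458.7 -344.5   86. ]
 [ 458.6 -333.8   86. ]] [ 486.16055123 -341.00359867   86.        ] [np.float64(55.5), np.float64(10.6), np.float64(54.8), np.float64(10.8)]
panel [[ 675.2  122.7   24. ]
 [ 657.5 -165.4   24. ]
 [ 505.5 -157.1   24. ]
 [ 522.1  131.7   24. ]] [590.10986386 -17.02278309  24.        ] [np.float64(153.4), np.float64(288.7), np.float64(152.2), np.float64(289.3)]
ang -0.06153510034680365 -0.05739637905553119 -0.05839865279458675 -0.054126360566559714
sp [[469.7 335.   62. ]
 [447.2 289.7  62. ]
 [435.1 296.2  62. ]
 [455.1 341.5  62. ]] [451.74856004 315.60335348  62.        ] [np.float64(15.9), np.float64(50.6), np.float64(13.7), np.float64(49.5)]
long dir -2.0101709091201183
[[348.1827294  160.09845273]]
t 0.10 p [ 232.1 -579.8  222. ] ang 0.381 tilt 0.001 w 91.9 F [ 0.9  0.1 -1.2] j [-1.19  0.35  1.63  0.    1.16 -0.  ]
need dx dy dz [ 324.2 -128.1   82.1]
yaw 0.441
after yaw: dx dy dz [ 238.5 -254.3   82. ]
```

send_rows:
  rows:
    - {"yaw": 0.11}
    - {"yaw": 0.11}
    - {"yaw": 0.11}
    - {"yaw": 0.11}
    - {"dx": 24,"dy": -25}
    - {"dx": 24,"dy": -25}
    - {"dx": 24,"dy": -25}
    - {"dx": 24,"dy": -25}
    - {"dx": 24,"dy": -25}
    - {"dx": 24,"dy": -25}
    - {"dx": 24,"dy": -25}
    - {"dx": 24,"dy": -25}
  force: 40

```text
validation failed for argument at $.ro...
```

Run:
```python
from h import *
go([485.5,-340.3,140],-0.06)
```

```text
t 0.10 p [ 232.1 -579.8  222. ] ang 0.381 tilt 0.001 w 91.9 F [ 0.9  0.1 -1.2] j [-1.19  0.35  1.63  0.    1.16 -0.  ]
need dx dy dz [ 324.2 -128.1   82.1]
yaw 0.441
after yaw: dx dy dz [ 238.5 -254.3   82. ]
```

send_rows:
  rows:
    - {"dx": 0,"dy": 0,"dz": 0,"yaw": 0.11,"jaw": 90}
    - {"dx": 0,"dy": 0,"dz": 0,"yaw": 0.11,"jaw": 90}
    - {"dx": 0,"dy": 0,"dz": 0,"yaw": 0.11,"jaw": 90}
    - {"dx": 0,"dy": 0,"dz": 0,"yaw": 0.11,"jaw": 90}
    - {"dx": 24,"dy": -25,"dz": 0,"yaw": 0,"jaw": 90}
    - {"dx": 24,"dy": -25,"dz": 0,"yaw": 0,"jaw": 90}
    - {"dx": 24,"dy": -25,"dz": 0,"yaw": 0,"jaw": 90}
    - {"dx": 24,"dy": -25,"dz": 0,"yaw": 0,"jaw": 90}
    - {"dx": 24,"dy": -25,"dz": 0,"yaw": 0,"jaw": 90}
    - {"dx": 24,"dy": -25,"dz": 0,"yaw": 0,"jaw": 90}
    - {"dx": 24,"dy": -25,"dz": 0,"yaw": 0,"jaw": 90}
    - {"dx": 24,"dy": -25,"dz": 0,"yaw": 0,"jaw": 90}
  force: 40

```text
t: 1.1
ee_pos: [441.1, -391.1, 217.1]
orientation: [-0.003, 0.999, -0.046, -0.003]
wrist_force: [0.5, -0.6, 0.2]
width: 90.2
```

Run:
```python
from h import *
go([485.5,-340.3,140],-0.06)
```

```text
t 1.10 p [ 441.1 -391.1  217.1] ang -0.092 tilt 0.009 w 90.2 F [ 0.5 -0.6  0.2] j [-0.73  0.31  1.71  0.    1.13  0.93]
need dx dy dz [ 40.1 -54.3  77.2]
yaw -0.032
after yaw: dx dy dz [ 41.3 -53.4  77.1]
```

send_rows:
  rows:
    - {"dx": 13,"dy": -18,"dz": 10,"yaw": -0.01,"jaw": 60}
    - {"dx": 13,"dy": -18,"dz": 20,"yaw": -0.01,"jaw": 60}
    - {"dx": 13,"dy": -18,"dz": 20,"yaw": -0.01,"jaw": 60}
    - {"dx": 0,"dy": 0,"dz": 20,"yaw": 0,"jaw": 60}
    - {"dx": 0,"dy": 0,"dz": 0,"yaw": 0,"jaw": 60}
    - {"dx": 0,"dy": 0,"dz": 0,"yaw": 0,"jaw": 60}

```text
t: 1.6
ee_pos: [491.6, -331.4, 144.9]
orientation: [-0.003, 1.0, -0.027, -0.002]
wrist_force: [0.9, -1.2, 0.9]
width: 59.8
```

Run:
```python
from h import *
go([485.5,-340.3,67],-0.06)
```

```text
t 1.60 p [ 491.6 -331.4  144.9] ang -0.053 tilt 0.008 w 59.8 F [ 0.9 -1.2  0.9] j [-0.6   0.39  1.77  0.    0.99  1.02]
need dx dy dz [-5.2  9.8 77.8]
yaw 0.007
after yaw: dx dy dz [-5.5  9.3 77.9]
```

send_rows:
  rows:
    - {"dx": -5,"dy": 9,"dz": 0,"yaw": 0,"jaw": 60}
    - {"dx": 0,"dy": 0,"dz": 0,"yaw": 0,"jaw": 60}
    - {"dx": 0,"dy": 0,"dz": 15,"yaw": 0,"jaw": 60}
    - {"dx": 0,"dy": 0,"dz": 15,"yaw": 0,"jaw": 60}
    - {"dx": 0,"dy": 0,"dz": 15,"yaw": 0,"jaw": 60}
    - {"dx": 0,"dy": 0,"dz": 8,"yaw": 0,"jaw": 60}
    - {"dx": 0,"dy": 0,"dz": 0,"yaw": 0,"jaw": 60}
    - {"dx": 0,"dy": 0,"dz": 0,"yaw": 0,"jaw": 60}

```text
t: 2.27
ee_pos: [485.6, -349.4, 98.7]
orientation: [0.0, 1.0, -0.031, 0.002]
wrist_force: [0.5, -0.3, 0.6]
width: 60.1
```

Run:
```python
from h import *
go([485.5,-340.3,67],-0.06)
```

```text
t 2.27 p [ 485.6 -349.4   98.7] ang -0.061 tilt 0.005 w 60.1 F [ 0.5 -0.3  0.6] j [-0.63  0.45  1.8   0.    0.89  1.  ]
need dx dy dz [-0.8 -9.1 31.7]
yaw -0.001
after yaw: dx dy dz [-0.6 -9.1 31.7]
```

send_rows:
  rows:
    - {"dx": -0.5,"dy": -9,"dz": 0,"yaw": 0,"jaw": 60}
    - {"dx": 0,"dy": 0,"dz": 0,"yaw": 0,"jaw": 60}
    - {"dx": 0,"dy": 0,"dz": 0,"yaw": 0,"jaw": 60}
    - {"dx": 0,"dy": 0,"dz": 0,"yaw": 0,"jaw": 60}

```text
t: 2.6
ee_pos: [486.6, -340.9, 102.0]
orientation: [0.001, 1.0, -0.031, 0.004]
wrist_force: [0.7, 0.3, -0.1]
width: 60.1
```

Run:
```python
from h import *
go([485.5,-340.3,67],-0.06)
```

```text
t 2.60 p [ 486.6 -340.9  102. ] ang -0.063 tilt 0.008 w 60.1 F [ 0.7  0.3 -0.1] j [-0.62  0.44  1.81  0.    0.89  1.02]
need dx dy dz [-1.4 -0.6 35. ]
yaw -0.003
after yaw: dx dy dz [-1.1 -0.5 35. ]
```

send_rows:
  rows:
    - {"dx": 0,"dy": 0,"dz": 12,"yaw": 0,"jaw": 60}
    - {"dx": 0,"dy": 0,"dz": 11,"yaw": 0,"jaw": 60}
    - {"dx": 0,"dy": 0,"dz": 6,"yaw": 0,"jaw": 60}
    - {"dx": 0,"dy": 0,"dz": 2,"yaw": 0,"jaw": 60}
    - {"dx": 0,"dy": 0,"dz": 0,"yaw": 0,"jaw": 60}
    - {"dx": 0,"dy": 0,"dz": 0,"yaw": 0,"jaw": 60}

```text
t: 3.1
ee_pos: [487.0, -340.6, 67.4]
orientation: [0.001, 1.0, -0.031, 0.004]
wrist_force: [-0.5, 0.4, 1.0]
width: 60.0
```

Run:
```python
from h import *
go([485.5,-340.3,67],-0.06)
```

```text
t 3.10 p [ 487.  -340.6   67.4] ang -0.062 tilt 0.008 w 60.0 F [-0.5  0.4  1. ] j [-0.61  0.49  1.82  0.    0.82  1.02]
need dx dy dz [-1.5 -0.2  0.4]
yaw -0.002
after yaw: dx dy dz [-1.5 -0.2  0.4]
```

Spot on. Close.

send_rows:
  rows:
    - {"dx": -1,"dy": 0,"dz": 0,"yaw": 0,"jaw": 5}
    - {"dx": 0,"dy": 0,"dz": 0,"yaw": 0,"jaw": 5}
    - {"dx": 0,"dy": 0,"dz": 0,"yaw": 0,"jaw": 5}
    - {"dx": 0,"dy": 0,"dz": 0,"yaw": 0,"jaw": 5}
    - {"dx": 0,"dy": 0,"dz": 0,"yaw": 0,"jaw": 5}
    - {"dx": 0,"dy": 0,"dz": 0,"yaw": 0,"jaw": 5}
    - {"dx": 0,"dy": 0,"dz": 0,"yaw": 0,"jaw": 5}

```text
t: 3.68
ee_pos: [486.3, -341.1, 68.2]
orientation: [0.002, 1.0, -0.031, 0.004]
wrist_force: [0.5, 0.6, -0.4]
width: 15.4
```

Run:
```python
from h import *
go([485.5,-340.3,67],-1.36)
```

```text
t 3.68 p [ 486.3 -341.1   68.2] ang -0.062 tilt 0.009 w 15.4 F [ 0.5  0.6 -0.4] j [-0.62  0.49  1.83  0.    0.82  1.02]
need dx dy dz [-0.9 -0.7  1.2]
yaw 1.298
after yaw: dx dy dz [-0.9  0.7  1.2]
```

send_rows:
  rows:
    - {"dx": 0,"dy": 0,"dz": 0,"yaw": 0,"jaw": 5}
    - {"dx": 0,"dy": 0,"dz": 0,"yaw": 0,"jaw": 5}
    - {"dx": 0,"dy": 0,"dz": 0,"yaw": 0.05,"jaw": 5}
    - {"dx": 0,"dy": 0,"dz": 0,"yaw": 0.1,"jaw": 5}
    - {"dx": 0,"dy": 0,"dz": 0,"yaw": 0.1,"jaw": 5}
    - {"dx": 0,"dy": 0,"dz": 0,"yaw": 0.1,"jaw": 5}
    - {"dx": 0,"dy": 0,"dz": 0,"yaw": 0.1,"jaw": 5}
    - {"dx": 0,"dy": 0,"dz": 0,"yaw": 0.1,"jaw": 5}
    - {"dx": 0,"dy": 0,"dz": 0,"yaw": 0.1,"jaw": 5}

```text
t: 4.43
ee_pos: [486.2, -340.7, 68.3]
orientation: [0.0, 0.933, -0.36, 0.004]
wrist_force: [-0.2, 1.5, 0.1]
width: 13.5
```

Run:
```python
from h import *
go([486.3,-341.1,67],-1.36)
```

```text
t 4.43 p [ 486.2 -340.7   68.3] ang -0.736 tilt 0.009 w 13.5 F [-0.2  1.5  0.1] j [-0.61  0.49  1.83  0.    0.82  1.69]
need dx dy dz [0.3 0.2 1.3]
yaw 0.624
after yaw: dx dy dz [ 0.4 -0.   1.3]
```

send_rows:
  rows:
    - {"dx": 0,"dy": 0,"dz": 0,"yaw": 0.1,"jaw": 5}
    - {"dx": 0,"dy": 0,"dz": 0,"yaw": 0.1,"jaw": 5}
    - {"dx": 0,"dy": 0,"dz": 0,"yaw": 0.1,"jaw": 5}
    - {"dx": 0,"dy": 0,"dz": 0,"yaw": 0.1,"jaw": 5}
    - {"dx": 0,"dy": 0,"dz": 0,"yaw": 0.1,"jaw": 5}
    - {"dx": 0,"dy": 0,"dz": 0,"yaw": 0.05,"jaw": 5}
    - {"dx": 0,"dy": 0,"dz": 0,"yaw": 0.03,"jaw": 5}
    - {"dx": 0,"dy": 0,"dz": 0,"yaw": 0.02,"jaw": 5}
    - {"dx": 0,"dy": 0,"dz": 0,"yaw": 0.0,"jaw": 5}

```text
t: 5.18
ee_pos: [486.1, -340.7, 68.3]
orientation: [-0.0, 0.775, -0.632, 0.004]
wrist_force: [0.6, 0.5, 0.2]
width: 13.8
```

Run:
```python
from h import *
go([486.3,-341.1,67],-1.36)
print(manip.sense()['ft_torque'])
```

```text
t 5.18 p [ 486.1 -340.7   68.3] ang -1.368 tilt 0.009 w 13.8 F [0.6 0.5 0.2] j [-0.61  0.49  1.83 -0.    0.82  2.33]
need dx dy dz [ 0.4 -0.1  1.3]
yaw -0.008
after yaw: dx dy dz [ 0.4 -0.1  1.3]
[0.32260243 0.05221232 0.79616746]
```

At the stop (0.8 N m against 0.06 friction). Release and rise.

send_rows:
  rows:
    - {"dx": 0,"dy": 0,"dz": 0,"yaw": 0,"jaw": 45}
    - {"dx": 0,"dy": 0,"dz": 0,"yaw": 0,"jaw": 45}
    - {"dx": 0,"dy": 0,"dz": 0,"yaw": 0,"jaw": 45}
    - {"dx": 0,"dy": 0,"dz": 0,"yaw": 0,"jaw": 45}
    - {"dx": 0,"dy": 0,"dz": -10,"yaw": 0,"jaw": 45}
    - {"dx": 0,"dy": 0,"dz": -25,"yaw": 0,"jaw": 45}
    - {"dx": 0,"dy": 0,"dz": -30,"yaw": 0,"jaw": 45}
    - {"dx": 0,"dy": 0,"dz": -30,"yaw": -0.12,"jaw": 45}
    - {"dx": 0,"dy": 0,"dz": -25,"yaw": -0.12,"jaw": 45}
    - {"dx": 0,"dy": 0,"dz": -10,"yaw": -0.12,"jaw": 45}
    - {"dx": 0,"dy": 0,"dz": 0,"yaw": -0.12,"jaw": 45}
    - {"dx": 0,"dy": 0,"dz": 0,"yaw": -0.12,"jaw": 45}

```text
t: 6.18
ee_pos: [484.5, -340.6, 209.5]
orientation: [0.001, 0.931, -0.365, 0.005]
wrist_force: [-0.7, -0.1, -0.2]
width: 44.8
```

send_rows:
  rows:
    - {"dx": 0,"dy": 0,"dz": 0,"yaw": -0.125,"jaw": 45}
    - {"dx": 0,"dy": 0,"dz": 0,"yaw": -0.125,"jaw": 45}
    - {"dx": 0,"dy": 0,"dz": 0,"yaw": -0.125,"jaw": 45}
    - {"dx": 0,"dy": 0,"dz": 0,"yaw": -0.125,"jaw": 45}
    - {"dx": 0,"dy": 0,"dz": 0,"yaw": -0.125,"jaw": 45}
    - {"dx": 0,"dy": 0,"dz": 0,"yaw": -0.125,"jaw": 45}
    - {"dx": 0,"dy": 0,"dz": 0,"yaw": -0.125,"jaw": 45}
    - {"dx": 0,"dy": 0,"dz": 0,"yaw": -0.125,"jaw": 45}
    - {"dx": 0,"dy": 0,"dz": 0,"yaw": -0.125,"jaw": 45}
    - {"dx": 0,"dy": 0,"dz": 0,"yaw": -0.125,"jaw": 45}
    - {"dx": 0,"dy": 0,"dz": 0,"yaw": -0.125,"jaw": 45}
    - {"dx": 0,"dy": 0,"dz": 0,"yaw": -0.125,"jaw": 45}

```text
t: 7.18
ee_pos: [484.6, -341.8, 222.2]
orientation: [0.008, 0.93, 0.367, 0.005]
wrist_force: [-0.2, -0.4, -0.1]
width: 45.2
```

Run:
```python
from h import *
import cv2
from workcell import camera
go([451.7,315.6,200],1.13)
a=camera('top')[:,:,::-1]; cv2.imwrite('pics/top1.png',a)
b=camera('scene')[:,:,::-1]; cv2.imwrite('pics/scene1.png',b)
f=lambda c:(255*(c/255.)**0.5).astype(np.uint8)
c=np.hstack([cv2.resize(f(a[200:255,364:424]),(400,367),interpolation=cv2.INTER_CUBIC),cv2.resize(f(b[160:215,105:165]),(400,367),interpolation=cv2.INTER_CUBIC)])
cv2.imwrite('pics/c6.png',c)
```

```text
t 7.18 p [ 484.6 -341.8  222.2] ang 0.752 tilt 0.020 w 45.2 F [-0.2 -0.4 -0.1] j [-0.62  0.29  1.72 -0.    1.11  0.2 ]
need dx dy dz [ 425.1 -502.8   14.1]
yaw -0.378
after yaw: dx dy dz [ 580.5 -310.2   22.2]
```

View pics/c6.png

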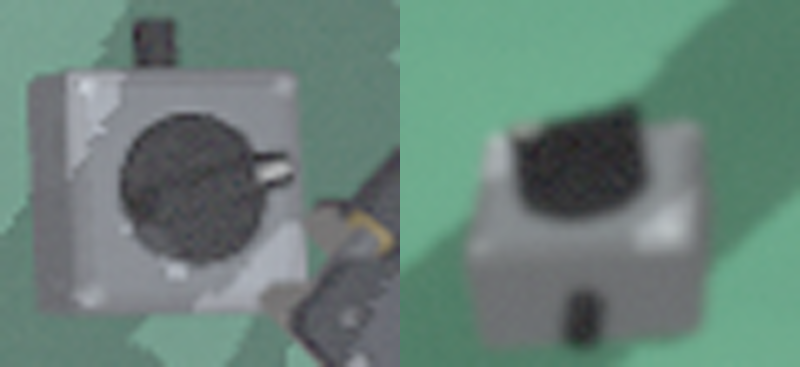

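The handle now points right (top crop about (275,172)), roughly 15° short of −y, which is about 1.3 rad. The switch is on. Next, the spacer.

send_rows:
  rows:
    - {"dx": 0,"dy": 0,"dz": 0,"yaw": -0.125,"jaw": 45}
    - {"dx": 0,"dy": 0,"dz": 0,"yaw": -0.125,"jaw": 45}
    - {"dx": 0,"dy": 0,"dz": 0,"yaw": -0.125,"jaw": 45}
    - {"dx": 24,"dy": -13,"dz": 0,"yaw": 0,"jaw": 45}
    - {"dx": 30,"dy": -16,"dz": 0,"yaw": 0,"jaw": 45}
    - {"dx": 30,"dy": -16,"dz": 0,"yaw": 0,"jaw": 45}
    - {"dx": 30,"dy": -16,"dz": 0,"yaw": 0,"jaw": 45}
    - {"dx": 30,"dy": -16,"dz": 0,"yaw": 0,"jaw": 45}
    - {"dx": 30,"dy": -16,"dz": 0,"yaw": 0,"jaw": 45}
    - {"dx": 30,"dy": -16,"dz": 0,"yaw": 0,"jaw": 45}
    - {"dx": 30,"dy": -16,"dz": 0,"yaw": 0,"jaw": 45}
    - {"dx": 24,"dy": -13,"dz": 0,"yaw": 0,"jaw": 45}

```text
t: 8.28
ee_pos: [477.4, -44.1, 223.3]
orientation: [0.013, 0.861, 0.509, 0.006]
wrist_force: [1.3, 0.3, 0.2]
width: 45.1
```

Run:
```python
from h import *
go([451.7,315.6,200],1.13)
```

```text
t 8.28 p [477.4 -44.1 223.3] ang 1.068 tilt 0.028 w 45.1 F [1.3 0.3 0.2] j [-0.08  0.11  1.95 -0.02  1.06  0.43]
need dx dy dz [ 302.9 -196.3   17. ]
yaw -0.062
after yaw: dx dy dz [ 314.3 -176.7   23.3]
```

send_rows:
  rows:
    - {"dx": 26,"dy": -16,"dz": 0,"yaw": -0.01,"jaw": 45}
    - {"dx": 26,"dy": -16,"dz": 0,"yaw": -0.01,"jaw": 45}
    - {"dx": 26,"dy": -16,"dz": 0,"yaw": -0.01,"jaw": 45}
    - {"dx": 26,"dy": -16,"dz": 0,"yaw": -0.01,"jaw": 45}
    - {"dx": 26,"dy": -16,"dz": 0,"yaw": -0.01,"jaw": 45}
    - {"dx": 26,"dy": -16,"dz": 0,"yaw": -0.01,"jaw": 45}
    - {"dx": 26,"dy": -16,"dz": 0,"yaw": -0.01,"jaw": 45}
    - {"dx": 26,"dy": -16,"dz": 0,"yaw": -0.01,"jaw": 45}
    - {"dx": 20,"dy": -12,"dz": 0,"yaw": 0,"jaw": 45}
    - {"dx": 12,"dy": -8,"dz": 0,"yaw": 0,"jaw": 45}
    - {"dx": 0,"dy": 0,"dz": 0,"yaw": 0,"jaw": 45}
    - {"dx": 0,"dy": 0,"dz": 0,"yaw": 0,"jaw": 45}

```text
t: 9.28
ee_pos: [454.6, 257.0, 225.0]
orientation: [0.013, 0.854, 0.52, 0.01]
wrist_force: [-0.5, 0.0, 0.4]
width: 44.7
```

Run:
```python
from h import *
go([451.7,315.6,38],1.13)
print(pose()[2].round(3))
```

```text
t 9.28 p [454.6 257.  225. ] ang 1.094 tilt 0.034 w 44.7 F [-0.5  0.   0.4] j [ 0.53  0.18  1.86 -0.03  1.08  1.02]
need dx dy dz [ 50.  -35.7 186.1]
yaw -0.036
after yaw: dx dy dz [ 51.8 -27.6 187. ]
[[ 0.459  0.888  0.032]
 [ 0.889 -0.459 -0.012]
 [ 0.004  0.034 -0.999]]
```

send_rows:
  rows:
    - {"dx": 17,"dy": -12,"dz": 12,"yaw": -0.012,"jaw": 45}
    - {"dx": 17,"dy": -12,"dz": 20,"yaw": -0.012,"jaw": 45}
    - {"dx": 12,"dy": -9,"dz": 20,"yaw": -0.012,"jaw": 45}
    - {"dx": 4,"dy": -2,"dz": 20,"yaw": 0,"jaw": 45}
    - {"dx": 0,"dy": 0,"dz": 15,"yaw": 0,"jaw": 45}
    - {"dx": 0,"dy": 0,"dz": 8,"yaw": 0,"jaw": 45}
    - {"dx": 0,"dy": 0,"dz": 0,"yaw": 0,"jaw": 45}
    - {"dx": 0,"dy": 0,"dz": 0,"yaw": 0,"jaw": 45}

```text
t: 9.95
ee_pos: [452.1, 312.3, 129.1]
orientation: [0.014, 0.851, 0.526, 0.012]
wrist_force: [0.5, 0.2, -0.1]
width: 45.1
```

Run:
```python
from h import *
go([451.7,315.6,37],1.13)
print(pose()[2].round(3)[:,2])
from workcell import camera
a=camera('top')[:,:,::-1]; cv2.imwrite('pics/top2.png',cv2.resize(a[200:320,80:240],(800,600),interpolation=cv2.INTER_CUBIC))
```

```text
t 9.95 p [452.1 312.3 129.1] ang 1.107 tilt 0.038 w 45.1 F [ 0.5  0.2 -0.1] j [ 0.62  0.34  1.9  -0.04  0.89  1.11]
need dx dy dz [ 2.2 -5.3 92. ]
yaw -0.023
after yaw: dx dy dz [ 2.8 -1.8 92.1]
[ 0.036 -0.012 -0.999]
```

View pics/top2.png

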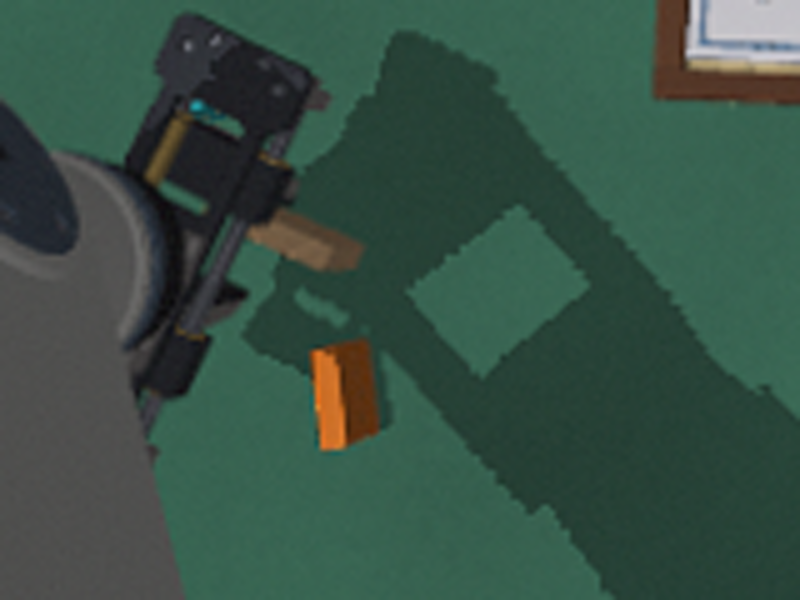

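send_rows:
  rows:
    - {"dx": 2,"dy": -2,"dz": 14,"yaw": -0.02,"jaw": 45}
    - {"dx": 0,"dy": -1,"dz": 15,"yaw": 0,"jaw": 45}
    - {"dx": 0,"dy": 0,"dz": 15,"yaw": 0,"jaw": 45}
    - {"dx": 0,"dy": 0,"dz": 15,"yaw": 0,"jaw": 45}
    - {"dx": 0,"dy": 0,"dz": 8,"yaw": 0,"jaw": 45}
    - {"dx": 0,"dy": 0,"dz": 3,"yaw": 0,"jaw": 45}
    - {"dx": 0,"dy": 0,"dz": 0,"yaw": 0,"jaw": 45}

```text
t: 10.58
ee_pos: [459.4, 315.3, 65.7]
orientation: [0.014, 0.847, 0.531, 0.019]
wrist_force: [0.2, 0.8, 0.5]
width: 44.8
```

Run:
```python
from h import *
go([451.7,315.6,37],1.13)
print(pose()[2].round(3)[:,2])
```

```text
t 10.58 p [459.4 315.3  65.7] ang 1.121 tilt 0.048 w 44.8 F [0.2 0.8 0.5] j [ 0.62  0.43  1.93 -0.05  0.74  1.1 ]
need dx dy dz [-3.6 -8.3 28.3]
yaw -0.009
after yaw: dx dy dz [-3.  -7.1 28.7]
[ 0.048 -0.004 -0.999]
```

send_rows:
  rows:
    - {"dx": -2,"dy": -4,"dz": 3,"yaw": 0,"jaw": 45}
    - {"dx": -1,"dy": -3,"dz": 5,"yaw": 0,"jaw": 45}
    - {"dx": 0,"dy": -1,"dz": 6,"yaw": 0,"jaw": 45}
    - {"dx": 0,"dy": 0,"dz": 6,"yaw": 0,"jaw": 45}
    - {"dx": 0,"dy": 0,"dz": 4,"yaw": 0,"jaw": 45}
    - {"dx": 0,"dy": 0,"dz": 2,"yaw": 0,"jaw": 45}
    - {"dx": 0,"dy": 0,"dz": 0,"yaw": 0,"jaw": 45}
    - {"dx": 0,"dy": 0,"dz": 0,"yaw": 0,"jaw": 45}

```text
t: 11.25
ee_pos: [452.9, 317.1, 39.6]
orientation: [0.014, 0.847, 0.531, 0.021]
wrist_force: [0.2, 0.8, -0.1]
width: 45.0
```

Run:
```python
from h import *
go([451.7,315.6,37],1.13)
print(pose()[2].round(3)[:,2])
```

```text
t 11.25 p [452.9 317.1  39.6] ang 1.121 tilt 0.051 w 45.0 F [ 0.2  0.8 -0.1] j [ 0.63  0.47  1.95 -0.05  0.68  1.12]
need dx dy dz [-1.9 -0.5  2.6]
yaw -0.009
after yaw: dx dy dz [-1.9 -0.4  2.6]
[ 0.051 -0.002 -0.999]
```

send_rows:
  rows:
    - {"dx": -1.5,"dy": 0,"dz": 1,"yaw": 0,"jaw": 5}
    - {"dx": 0,"dy": 0,"dz": 0,"yaw": 0,"jaw": 5}
    - {"dx": 0,"dy": 0,"dz": 0,"yaw": 0,"jaw": 5}
    - {"dx": 0,"dy": 0,"dz": 0,"yaw": 0,"jaw": 5}
    - {"dx": 0,"dy": 0,"dz": 0,"yaw": 0,"jaw": 5}
    - {"dx": 0,"dy": 0,"dz": 0,"yaw": 0,"jaw": 5}
    - {"dx": 0,"dy": 0,"dz": 0,"yaw": 0,"jaw": 5}
  force: 40

```text
t: 11.83
ee_pos: [452.6, 315.7, 39.0]
orientation: [0.014, 0.847, 0.531, 0.022]
wrist_force: [-0.1, -0.3, 0.2]
width: 13.5
```

Run:
```python
from h import *
go([451.7,315.6,140],1.13)
print(pose()[2].round(3)[:,2])
from workcell import camera
a=camera('scene')[:,:,::-1]; cv2.imwrite('pics/s3.png',cv2.resize(a[100:220,290:410],(600,600),interpolation=cv2.INTER_CUBIC))
```

```text
t 11.83 p [452.6 315.7  39. ] ang 1.120 tilt 0.052 w 13.5 F [-0.1 -0.3  0.2] j [ 0.63  0.47  1.96 -0.05  0.68  1.12]
need dx dy dz [   1.7    4.  -101. ]
yaw -0.01
after yaw: dx dy dz [  -0.5   -0.8 -101. ]
[ 0.052 -0.001 -0.999]
```

View pics/s3.png

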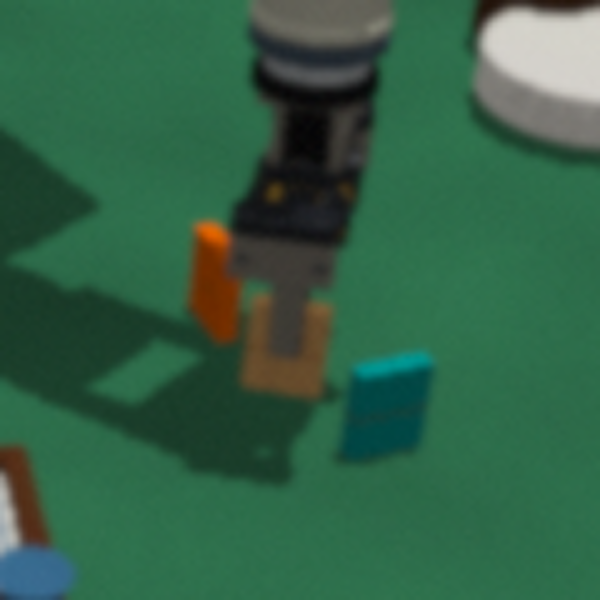

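send_rows:
  rows:
    - {"dx": 0,"dy": 0,"dz": -6,"yaw": 0,"jaw": 5}
    - {"dx": 0,"dy": 0,"dz": -12,"yaw": 0,"jaw": 5}
    - {"dx": 0,"dy": 0,"dz": -15,"yaw": 0,"jaw": 5}
    - {"dx": 0,"dy": 0,"dz": -15,"yaw": 0,"jaw": 5}
    - {"dx": 0,"dy": 0,"dz": -15,"yaw": 0,"jaw": 5}
    - {"dx": 0,"dy": 0,"dz": -15,"yaw": 0,"jaw": 5}
    - {"dx": 0,"dy": 0,"dz": -10,"yaw": 0,"jaw": 5}
    - {"dx": 0,"dy": 0,"dz": -5,"yaw": 0,"jaw": 5}
    - {"dx": 0,"dy": 0,"dz": 0,"yaw": 0,"jaw": 5}
    - {"dx": 0,"dy": 0,"dz": 0,"yaw": 0,"jaw": 5}

```text
t: 12.72
ee_pos: [447.2, 315.9, 142.4]
orientation: [0.014, 0.847, 0.531, 0.023]
wrist_force: [-0.4, -0.0, -1.3]
width: 13.7
```

```bash
python3 - <<'E' | grep -v -E '^(box|bar|panel| \[| ang)'
from m import cr
from h import *
t=cr([(280,312),(447,320),(283,100),(458,107)],205,155,6); T=onz('top',t,20)
r=cr([(273,361),(450,369)],205,155,6); Rl=onz('top',r,24)
f=cr([(287,92),(460,99)],205,155,6); F=onz('top',f,8)
u=np.array([np.cos(.058),-np.sin(.058)]);v=np.array([u[1]*-1,u[0]]);c=np.array([590.1,-17.0])
for n,X in(('tile',T),('rail',Rl),('farboard',F)): 
    for x in X: print(n,x.round(1),'panel',((x[:2]-c)@u).round(1),((x[:2]-c)@v).round(1))
go([540.2,-14.1,140],1.513)
print('z',pose()[2].round(3)[:,2])
E
```

```text
ang -0.06153510034680365 -0.05739637905553119 -0.05839865279458675 -0.054126360566559714
tile [553.2  23.8  20. ] panel -39.2 38.6
tile [547.9 -50.2  20. ] panel -40.2 -35.6
tile [648.9  20.3  20. ] panel 56.6 40.6
tile [644.  -58.4  20. ] panel 56.2 -38.2
rail [531.3  27.3  24. ] panel -61.3 40.9
rail [525.9 -50.5  24. ] panel -62.2 -37.1
farboard [655.1  18.3   8. ] panel 62.8 39.0
farboard [650.1 -60.5   8. ] panel 62.4 -40.0
t 12.72 p [447.2 315.9 142.4] ang 1.121 tilt 0.053 w 13.7 F [-0.4 -0.  -1.3] j [ 0.63  0.31  1.91 -0.04  0.89  1.11]
need dx dy dz [-256.7  227.3    7.3]
yaw -0.392
after yaw: dx dy dz [-324.1  111.9    2.4]
z [ 0.053  0.    -0.999]
```

send_rows:
  rows:
    - {"dx": 0,"dy": 0,"dz": 0,"yaw": -0.08,"jaw": 5}
    - {"dx": 0,"dy": 0,"dz": 0,"yaw": -0.08,"jaw": 5}
    - {"dx": 0,"dy": 0,"dz": 0,"yaw": -0.08,"jaw": 5}
    - {"dx": 0,"dy": 0,"dz": 0,"yaw": -0.08,"jaw": 5}
    - {"dx": 0,"dy": 0,"dz": 0,"yaw": -0.05,"jaw": 5}
    - {"dx": -12,"dy": 4,"dz": 0,"yaw": 0,"jaw": 5}
    - {"dx": -18,"dy": 6,"dz": 0,"yaw": 0,"jaw": 5}
    - {"dx": -20,"dy": 7,"dz": 0,"yaw": 0,"jaw": 5}
    - {"dx": -20,"dy": 7,"dz": 0,"yaw": 0,"jaw": 5}
    - {"dx": -20,"dy": 7,"dz": 0,"yaw": 0,"jaw": 5}
    - {"dx": -20,"dy": 7,"dz": 0,"yaw": 0,"jaw": 5}
    - {"dx": -20,"dy": 7,"dz": 0,"yaw": 0,"jaw": 5}

```text
t: 13.72
ee_pos: [479.4, 178.8, 134.4]
orientation: [0.016, 0.726, 0.687, 0.012]
wrist_force: [0.2, 0.6, -0.9]
width: 14.1
```

Run:
```python
from h import *
go([540.2,-14.1,140],1.513)
print('z',pose()[2].round(3)[:,2])
```

```text
t 13.72 p [479.4 178.8 134.4] ang 1.515 tilt 0.040 w 14.1 F [ 0.2  0.6 -0.9] j [ 0.37  0.27  1.98 -0.03  0.86  0.44]
need dx dy dz [-189.3   71.5   -1.9]
yaw 0.002
after yaw: dx dy dz [-189.1   71.8   -5.6]
z [ 0.04  -0.007 -0.999]
```

send_rows:
  rows:
    - {"dx": -18,"dy": 7,"dz": -1,"yaw": 0,"jaw": 5}
    - {"dx": -18,"dy": 7,"dz": -1,"yaw": 0,"jaw": 5}
    - {"dx": -18,"dy": 7,"dz": -1,"yaw": 0,"jaw": 5}
    - {"dx": -18,"dy": 7,"dz": -1,"yaw": 0,"jaw": 5}
    - {"dx": -18,"dy": 7,"dz": -1,"yaw": 0,"jaw": 5}
    - {"dx": -18,"dy": 7,"dz": 0,"yaw": 0,"jaw": 5}
    - {"dx": -18,"dy": 7,"dz": 0,"yaw": 0,"jaw": 5}
    - {"dx": -16,"dy": 6,"dz": 0,"yaw": 0,"jaw": 5}
    - {"dx": -12,"dy": 5,"dz": 0,"yaw": 0,"jaw": 5}
    - {"dx": -8,"dy": 3,"dz": 0,"yaw": 0,"jaw": 5}
    - {"dx": 0,"dy": 0,"dz": 0,"yaw": 0,"jaw": 5}
    - {"dx": 0,"dy": 0,"dz": 0,"yaw": 0,"jaw": 5}

```text
t: 14.72
ee_pos: [529.2, -0.0, 132.4]
orientation: [0.011, 0.728, 0.686, 0.005]
wrist_force: [-0.2, -0.6, -1.4]
width: 13.9
```

Run:
```python
from h import *
go([538.5,-14.1,90],1.513)
print('z',pose()[2].round(3)[:,2])
```

```text
t 14.72 p [529.2  -0.  132.4] ang 1.511 tilt 0.024 w 13.9 F [-0.2 -0.6 -1.4] j [ 0.    0.3   1.94 -0.01  0.88  0.07]
need dx dy dz [-13.1   9.1  42.7]
yaw -0.002
after yaw: dx dy dz [-13.5  10.1  42.4]
z [ 0.022 -0.01  -1.   ]
```

send_rows:
  rows:
    - {"dx": -6,"dy": 5,"dz": 5,"yaw": 0,"jaw": 5}
    - {"dx": -5,"dy": 4,"dz": 10,"yaw": 0,"jaw": 5}
    - {"dx": -2,"dy": 1,"dz": 10,"yaw": 0,"jaw": 5}
    - {"dx": 0,"dy": 0,"dz": 10,"yaw": 0,"jaw": 5}
    - {"dx": 0,"dy": 0,"dz": 6,"yaw": 0,"jaw": 5}
    - {"dx": 0,"dy": 0,"dz": 3,"yaw": 0,"jaw": 5}
    - {"dx": 0,"dy": 0,"dz": 0,"yaw": 0,"jaw": 5}
    - {"dx": 0,"dy": 0,"dz": 0,"yaw": 0,"jaw": 5}

```text
t: 15.38
ee_pos: [538.3, -12.5, 81.6]
orientation: [0.01, 0.727, 0.687, 0.003]
wrist_force: [-0.1, -0.0, -1.4]
width: 13.8
```

Run:
```python
from h import *
go([538.5,-14.1,60],1.513)
print('z',pose()[2].round(3)[:,2])
from workcell import camera
a=camera('scene')[:,:,::-1]; cv2.imwrite('pics/scene4.png',a); cv2.imwrite('pics/s4.png',cv2.resize(a[130:250,180:320],(800,686),interpolation=cv2.INTER_CUBIC)[:600])
a=camera('top')[:,:,::-1]; cv2.imwrite('pics/top4.png',a); cv2.imwrite('pics/t4.png',cv2.resize(a[155:230,205:330],(750,450),interpolation=cv2.INTER_CUBIC))
```

```text
t 15.38 p [538.3 -12.5  81.6] ang 1.514 tilt 0.020 w 13.8 F [-0.1 -0.  -1.4] j [-0.02  0.39  1.95 -0.01  0.78  0.05]
need dx dy dz [-1.4 -0.1 21.6]
yaw 0.001
after yaw: dx dy dz [-1.6  0.3 21.6]
z [ 0.018 -0.009 -1.   ]
```

View pics/s4.png

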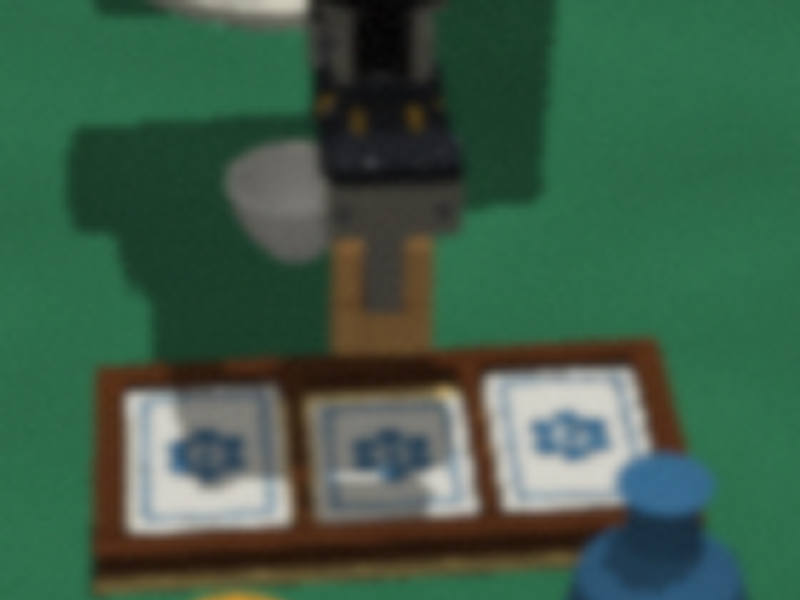

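View pics/t4.png

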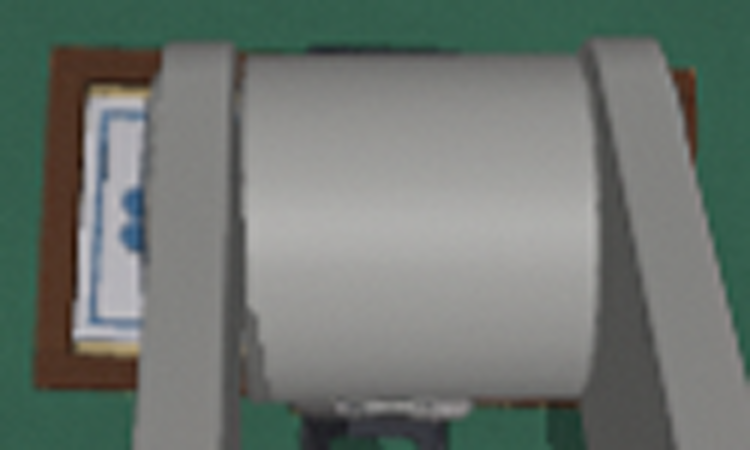

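Run:
```python
from h import *
a=cv2.imread('pics/scene4.png')
c=cv2.resize(a[165:225,225:275],None,fx=12,fy=12,interpolation=cv2.INTER_CUBIC)[:600]
cv2.imwrite('pics/s5.png',c)
u=np.array([np.cos(.058),-np.sin(.058)]);v=np.array([-u[1],u[0]]);cc=np.array([590.1,-17.0])
W=lambda x,y,z:[*(cc+x*u+y*v),z]
# calibration check of scene on panel: corners of gap
print(proj('scene',[W(-61,40,24),W(-61,-40,24),W(-39.7,38,20),W(-39.7,-38,20),W(77,146,24),W(77,-146,24)]).round(1))
```

```text
[[259.8 192.8]
 [232.7 194.2]
 [259.8 198.2]
 [233.7 199.5]
 [303.3 220.2]
 [195.7 226.1]]
```

View pics/s5.png

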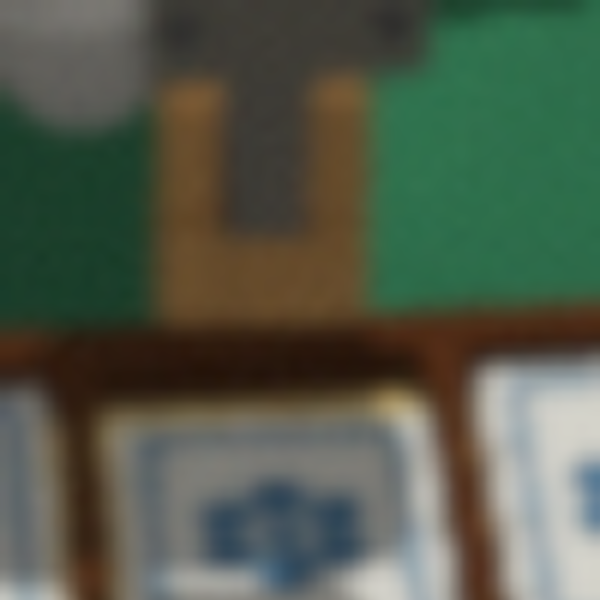

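Run:
```python
from h import *
u=np.array([np.cos(.058),-np.sin(.058)]);v=np.array([-u[1],u[0]]);cc=np.array([590.1,-17.0])
X=onz('scene',[(237.7,191.8),(255.6,191.3)],42.6)
for x in X: print(x.round(1),((x[:2]-cc)@u).round(1),((x[:2]-cc)@v).round(1))
s,p,M=pose();b=p+M[:,2]*39;print(((b[:2]-cc)@u).round(1),((b[:2]-cc)@v).round(1))
```

```text
[543.2 -40.   42.6] -45.5 -25.7
[548.2  11.4  42.6] -43.5 26.0
-51.0 1.1
```

Spacer front foot edge measures −44.5 in panel x, against −44 predicted from the TCP, and its y centre is about 0. It sits centred over the gap (−61.5 to −39.7). Descending.

send_rows:
  rows:
    - {"dx": 0,"dy": 0,"dz": 4,"yaw": 0,"jaw": 5}
    - {"dx": 0,"dy": 0,"dz": 5,"yaw": 0,"jaw": 5}
    - {"dx": 0,"dy": 0,"dz": 5,"yaw": 0,"jaw": 5}
    - {"dx": 0,"dy": 0,"dz": 3,"yaw": 0,"jaw": 5}
    - {"dx": 0,"dy": 0,"dz": 0,"yaw": 0,"jaw": 5}
    - {"dx": 0,"dy": 0,"dz": 0,"yaw": 0,"jaw": 5}
    - {"dx": 0,"dy": 0,"dz": 0,"yaw": 0,"jaw": 5}

```text
t: 16.07
ee_pos: [539.8, -12.6, 64.6]
orientation: [0.011, 0.727, 0.687, 0.005]
wrist_force: [1.0, 0.0, -0.7]
width: 13.7
```

```bash
cat > st.py <<'E'
from h import *
go([538.9,-14.1,47],1.513)
u=np.array([np.cos(.058),-np.sin(.058)]);v=np.array([-u[1],u[0]]);cc=np.array([590.1,-17.0])
s,p,M=pose();b=p+M[:,2]*39;print('z',M[:,2].round(3),'foot',((b[:2]-cc)@u).round(1),((b[:2]-cc)@v).round(1),b[2].round(1))
E
python3 st.py
```

```text
t 16.07 p [539.8 -12.6  64.6] ang 1.514 tilt 0.023 w 13.7 F [ 1.   0.  -0.7] j [-0.02  0.42  1.96 -0.01  0.74  0.05]
need dx dy dz [-1.4 -1.2 17.5]
yaw 0.001
after yaw: dx dy dz [-1.6 -0.8 17.6]
z [ 0.021 -0.009 -1.   ] foot -49.6 1.2 25.6
```

send_rows:
  rows:
    - {"dx": -1,"dy": -1.5,"dz": 0,"yaw": 0,"jaw": 5}
    - {"dx": 0,"dy": 0,"dz": 3,"yaw": 0,"jaw": 5}
    - {"dx": 0,"dy": 0,"dz": 4,"yaw": 0,"jaw": 5}
    - {"dx": 0,"dy": 0,"dz": 3,"yaw": 0,"jaw": 5}
    - {"dx": 0,"dy": 0,"dz": 0,"yaw": 0,"jaw": 5}
    - {"dx": 0,"dy": 0,"dz": 0,"yaw": 0,"jaw": 5}

```text
t: 16.57
ee_pos: [538.6, -13.8, 53.8]
orientation: [0.011, 0.727, 0.687, 0.005]
wrist_force: [0.1, 1.0, -1.4]
width: 13.3
```

```bash
python3 st.py
```

```text
t 16.57 p [538.6 -13.8  53.8] ang 1.514 tilt 0.024 w 13.3 F [ 0.1  1.  -1.4] j [-0.02  0.44  1.96 -0.01  0.72  0.04]
need dx dy dz [-0.3  0.2  6.9]
yaw 0.001
after yaw: dx dy dz [-0.3  0.4  6.8]
z [ 0.022 -0.009 -1.   ] foot -50.8 -0.1 14.9
```

send_rows:
  rows:
    - {"dx": 0,"dy": 0,"dz": 2,"yaw": 0,"jaw": 5}
    - {"dx": 0,"dy": 0,"dz": 2,"yaw": 0,"jaw": 5}
    - {"dx": 0,"dy": 0,"dz": 1.5,"yaw": 0,"jaw": 5}
    - {"dx": 0,"dy": 0,"dz": 0,"yaw": 0,"jaw": 5}
    - {"dx": 0,"dy": 0,"dz": 0,"yaw": 0,"jaw": 5}
    - {"dx": 0,"dy": 0,"dz": 0,"yaw": 0,"jaw": 5}

```text
t: 17.07
ee_pos: [538.7, -13.8, 47.6]
orientation: [0.011, 0.727, 0.687, 0.005]
wrist_force: [0.5, -0.7, -1.3]
width: 14.3
```

```bash
python3 st.py
```

```text
t 17.07 p [538.7 -13.8  47.6] ang 1.514 tilt 0.024 w 14.3 F [ 0.5 -0.7 -1.3] j [-0.02  0.45  1.97 -0.01  0.71  0.04]
need dx dy dz [-0.3  0.2  0.6]
yaw 0.001
after yaw: dx dy dz [-0.3  0.2  0.6]
z [ 0.022 -0.009 -1.   ] foot -50.6 -0.1 8.6
```

send_rows:
  rows:
    - {"dx": 0,"dy": 1,"dz": 0,"yaw": 0,"jaw": 5}
    - {"dx": 0,"dy": 2,"dz": 0,"yaw": 0,"jaw": 5}
    - {"dx": 0,"dy": 2,"dz": 0,"yaw": 0,"jaw": 5}
    - {"dx": 0,"dy": 1,"dz": 0,"yaw": 0,"jaw": 5}
    - {"dx": 0,"dy": 0,"dz": 0,"yaw": 0,"jaw": 5}

```text
t: 17.48
ee_pos: [545.1, -14.2, 47.9]
orientation: [0.011, 0.727, 0.687, 0.005]
wrist_force: [0.1, -0.5, -0.1]
width: 13.6
```

```bash
python3 st.py
python3 - <<'E'
from h import *
from workcell import camera
a=camera('scene')[:,:,::-1]; cv2.imwrite('pics/scene6.png',a); cv2.imwrite('pics/s6.png',cv2.resize(a[165:235,185:310],(800,448),interpolation=cv2.INTER_CUBIC))
E
```

```text
t 17.48 p [545.1 -14.2  47.9] ang 1.514 tilt 0.023 w 13.6 F [ 0.1 -0.5 -0.1] j [-0.02  0.45  1.95 -0.01  0.71  0.04]
need dx dy dz [-0.2 -6.2  0.8]
yaw 0.001
after yaw: dx dy dz [-0.3 -6.2  0.9]
z [ 0.021 -0.009 -1.   ] foot -44.2 -0.1 8.9
```

View pics/s6.png

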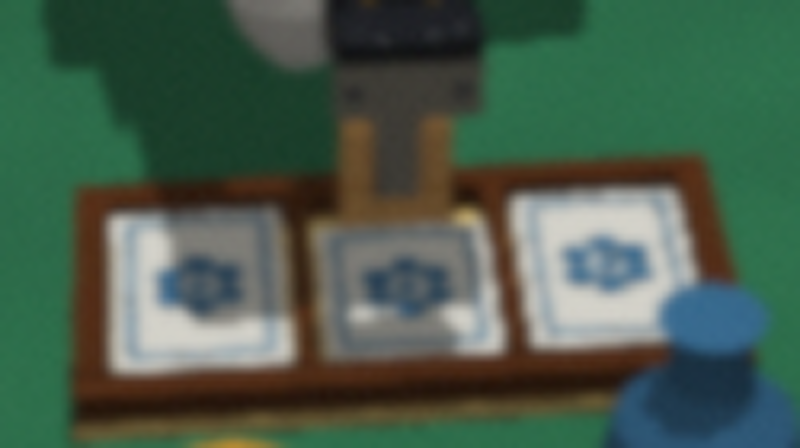

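The spacer stands in the middle bay behind the tile's near edge (crop (395,212)). Now push on.

send_rows:
  rows:
    - {"dx": 0,"dy": 1,"dz": 0.3,"yaw": 0,"jaw": 5}
    - {"dx": 0,"dy": 1.5,"dz": 0,"yaw": 0,"jaw": 5}
    - {"dx": 0,"dy": 1.5,"dz": 0,"yaw": 0,"jaw": 5}
    - {"dx": 0,"dy": 1.5,"dz": 0,"yaw": 0,"jaw": 5}

```text
t: 17.87
ee_pos: [549.5, -14.5, 47.4]
orientation: [0.01, 0.727, 0.687, 0.004]
wrist_force: [-1.9, 0.9, -0.2]
width: 13.7
```

```bash
python3 st.py
```

```text
t 17.87 p [549.5 -14.5  47.4] ang 1.514 tilt 0.021 w 13.7 F [-1.9  0.9 -0.2] j [-0.02  0.46  1.94 -0.01  0.72  0.04]
need dx dy dz [ -0.2 -10.6   0.2]
yaw 0.001
after yaw: dx dy dz [ -0.3 -10.6   0.4]
z [ 0.019 -0.009 -1.   ] foot -40.0 -0.1 8.5
```

send_rows:
  rows:
    - {"dx": 0,"dy": 1.5,"dz": 0,"yaw": 0,"jaw": 5}
    - {"dx": 0,"dy": 1.5,"dz": 0,"yaw": 0,"jaw": 5}
    - {"dx": 0,"dy": 1.5,"dz": 0,"yaw": 0,"jaw": 5}

```text
t: 18.12
ee_pos: [551.1, -14.6, 47.2]
orientation: [0.007, 0.727, 0.687, 0.001]
wrist_force: [-7.2, 0.2, 8.8]
width: 13.8
```

```bash
python3 st.py
```

```text
t 18.12 p [551.1 -14.6  47.2] ang 1.514 tilt 0.015 w 13.8 F [-7.2  0.2  8.8] j [-0.02  0.47  1.93 -0.01  0.73  0.04]
need dx dy dz [ -0.2 -12.2   0. ]
yaw 0.001
after yaw: dx dy dz [ -0.2 -12.2   0.2]
z [ 0.012 -0.009 -1.   ] foot -38.6 -0.2 8.2
```

send_rows:
  rows:
    - {"dx": 0,"dy": 2,"dz": -0.4,"yaw": 0,"jaw": 5}
    - {"dx": 0,"dy": 2.5,"dz": -0.2,"yaw": 0,"jaw": 5}
    - {"dx": 0,"dy": 2.5,"dz": 0,"yaw": 0,"jaw": 5}

```text
t: 18.37
ee_pos: [551.6, -14.6, 47.1]
orientation: [0.002, 0.727, 0.686, -0.004]
wrist_force: [-10.5, 1.2, 13.6]
width: 13.8
```

```bash
python3 st.py
python3 - <<'E'
from h import *
from workcell import camera
a=camera('scene')[:,:,::-1]; cv2.imwrite('pics/scene7.png',a); cv2.imwrite('pics/s7.png',cv2.resize(a[165:235,185:310],(800,448),interpolation=cv2.INTER_CUBIC))
s=pose()[0]; print(s['wrist_force'],s['t'])
E
```

```text
t 18.37 p [551.6 -14.6  47.1] ang 1.513 tilt 0.008 w 13.8 F [-10.5   1.2  13.6] j [-0.02  0.47  1.92 -0.01  0.75  0.04]
need dx dy dz [ -0.2 -12.7   0.1]
yaw 0.0
after yaw: dx dy dz [ -0.2 -12.7   0.1]
z [-0.002 -0.008 -1.   ] foot -38.7 -0.2 8.1
[-9.7654346   0.77767487 11.07671445] 18.4167
```

View pics/s7.png

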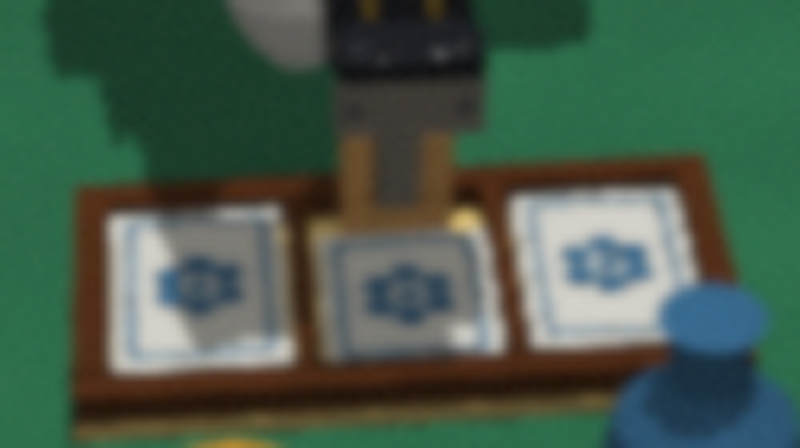

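send_rows:
  rows:
    - {"dx": 0,"dy": 3,"dz": -1,"yaw": 0,"jaw": 5}
    - {"dx": 0,"dy": 4,"dz": -1,"yaw": 0,"jaw": 5}
  force: 50

```text
t: 18.58
ee_pos: [552.0, -14.6, 47.5]
orientation: [-0.003, 0.727, 0.686, -0.008]
wrist_force: [-10.8, 0.5, -1.4]
width: 13.8
```

```bash
python3 st.py
python3 - <<'E'
from h import *
from workcell import camera
a=camera('scene')[:,:,::-1]; cv2.imwrite('pics/scene8.png',a); cv2.imwrite('pics/s8.png',cv2.resize(a[165:235,185:310],(800,448),interpolation=cv2.INTER_CUBIC))
b=camera('top')[:,:,::-1]; cv2.imwrite('pics/top8.png',b)
for i in range(3): camera('top')
s=pose()[0]; print(s['wrist_force'],s['ft_torque'],s['t'],s['width'])
E
python3 st.py
```

```text
t 18.58 p [552.  -14.6  47.5] ang 1.513 tilt 0.017 w 13.8 F [-10.8   0.5  -1.4] j [-0.02  0.48  1.91 -0.01  0.77  0.04]
need dx dy dz [ -0.3 -13.1   0.7]
yaw -0.0
after yaw: dx dy dz [ -0.3 -13.1   0.5]
z [-0.016 -0.007 -1.   ] foot -38.7 -0.1 8.5
[-9.56635864  1.49826043  0.89396529] [0.29710827 1.97207079 0.01430886] 18.8333 13.544002645995532
t 18.83 p [552.  -14.6  47.3] ang 1.513 tilt 0.017 w 13.5 F [-9.6  1.5  0.9] j [-0.02  0.48  1.91 -0.01  0.77  0.04]
need dx dy dz [ -0.3 -13.1   0.5]
yaw -0.0
after yaw: dx dy dz [ -0.3 -13.1   0.3]
z [-0.016 -0.007 -1.   ] foot -38.8 -0.1 8.3
```

View pics/scene8.png

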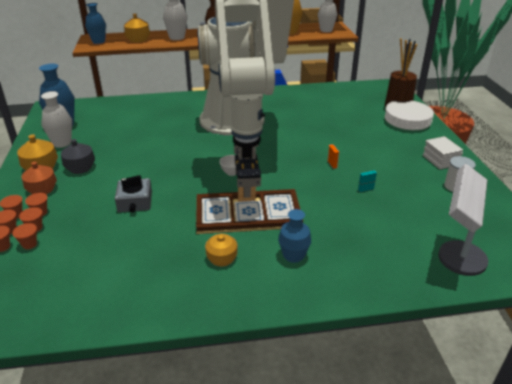

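View pics/s8.png

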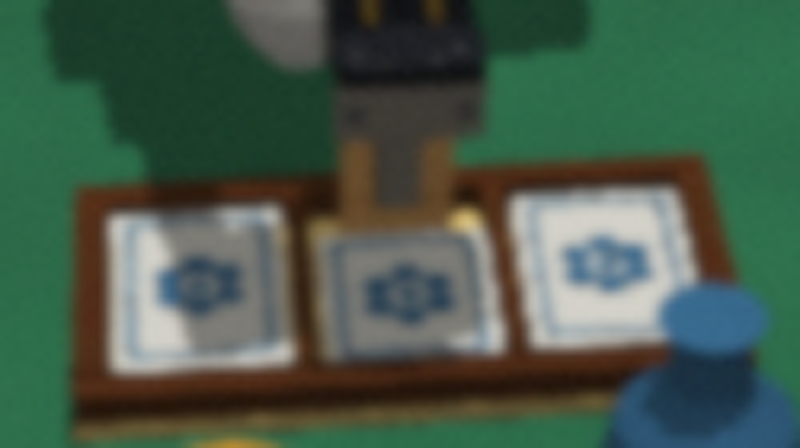

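View pics/top8.png

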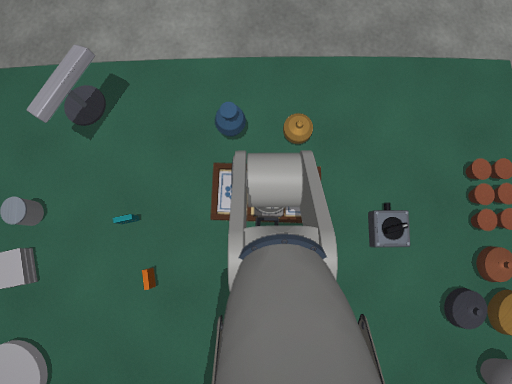

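Run:
```python
from h import *
u=np.array([np.cos(.058),-np.sin(.058)]);v=np.array([-u[1],u[0]]);cc=np.array([590.1,-17.0])
W=lambda x,y,z:[*(cc+x*u+y*v),z]
for n in ('scene0','scene8'):
    a=cv2.imread(f'pics/{n}.png')
    f=a.astype(float); r=(f[...,0]/(f[...,2]+1))
    for nm,(x0,y0,x1,y1) in {'R':(205,200,227,222),'M':(240,200,258,218),'L':(268,198,288,216)}.items():
        # flower blob: ratio B/R high, ring excluded by region around tile middle
        m=(r>1.45).astype(np.uint8); mm=np.zeros_like(m); mm[y0:y1,x0:x1]=m[y0:y1,x0:x1]
        k,l,st,ce=cv2.connectedComponentsWithStats(mm); 
        if k<2: print(n,nm,'none'); continue
        i=1+np.argmax(st[1:,4]); X=onz('scene',[ce[i]],20)[0][:2]-cc; print(n,nm,ce[i].round(1),st[i,4],'panel',(X@u).round(1),(X@v).round(1))
```

```text
scene0 R [211.  209.5] 12 panel 2.1 -104.3
scene0 M [250.6 209.9] 22 panel 13.6 6.8
scene0 L [281.6 205.8] 25 panel 2.4 96.4
scene8 R [211.2 209.5] 12 panel 2.1 -103.6
scene8 M [243.8 211.1] 11 panel 17.4 -12.5
scene8 L [281.6 205.8] 26 panel 2.3 96.2
```

Run:
```python
from h import *
u=np.array([np.cos(.058),-np.sin(.058)]);v=np.array([-u[1],u[0]]);cc=np.array([590.1,-17.0])
W=lambda x,y,z:[*(cc+x*u+y*v),z]
for nm,n,x in (('before','scene0',-39.7),('after','scene8',-33)):
    a=cv2.imread(f'pics/{n}.png'); d=8
    c=cv2.resize(a[185:230,225:275],None,fx=12,fy=12,interpolation=cv2.INTER_CUBIC)
    g=np.clip((c/255.)**0.7*255,0,255).astype(np.uint8)
    for p in proj('scene',[W(x,-38,20),W(x,38,20),W(x+94,-38,20),W(x+94,38,20)]):
        q=((p-[225,185]+.5)*12).astype(int); cv2.circle(g,tuple(map(int,q)),3,(0,0,255),-1)
    globals()[nm]=g
cv2.imwrite('pics/c9.png',cv2.resize(np.hstack([before,after]),(800,360)))
```

```text
(no output)
```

View pics/c9.png

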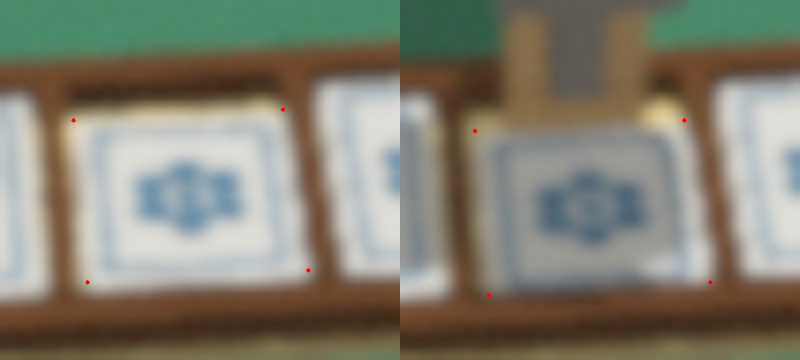

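```bash
python3 st.py
python3 - <<'E'
from workcell import ticket,manip
print(ticket.job_done()); s=manip.sense(); print(s['t'],s['wrist_force'],s['ee_pos'])
E
```

```text
t 18.83 p [552.  -14.6  47.3] ang 1.513 tilt 0.017 w 13.5 F [-9.6  1.5  0.9] j [-0.02  0.48  1.91 -0.01  0.77  0.04]
need dx dy dz [ -0.3 -13.1   0.5]
yaw -0.0
after yaw: dx dy dz [ -0.3 -13.1   0.3]
z [-0.016 -0.007 -1.   ] foot -38.8 -0.1 8.3
the job is handed in; nothing more can be done
None
the job is handed in; nothing more can be done
```

I turned the switch to its on stop. I then stood the beech spacer in the middle bay (the short tile's) and pushed that tile to the far rail. I handed in at 18.8 s with the spacer still gripped and pressing.

**Last checks:**
- **Switch:** the wrist felt 0.8 N m at the stop, and the picture shows the pointer about 1.3 rad round.
- **Spacer:** width reads 13.5 mm in the fingers and tilt is about 0.02 rad. The foot, worked out from the arm's pose, is about 0.3 mm above the board.
- **Push:** a steady push of about 9.6 N, with almost no vertical load left on the spacer.
- **Short tile:** it moved roughly 6 mm, its near edge lies where a flush tile's should in the picture, and it stopped giving way under more push. It looks square to the rail.
- **Others:** the outer tiles' pattern positions agree with the first picture within 1 mm. The vase and brass pot look unmoved; the arm hides the tea bowl in the last top view, and in the last scene view it is only partly visible and looks in place.

**Did not agree or was unclear:**
- The foot's panel x from the arm's pose is −38.8 mm, where −40 mm was expected. This is within the 2 mm calibration.
- The colour-blob check on the short tile's flower was unusable because of shadow, so flushness rests on the edge position and the push force.

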